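# Lever open the snapped-shut cover of a dry-block warmer

## Robot

A 7-joint arm with a two-finger parallel gripper is mounted at the origin on a cart in front of the work surface, level with it; the furniture and walls round the work are solid. World frame = base frame: x ahead of the robot, y to its left, z up, the work surface at z = 0. Lengths are in mm, angles in rad, forces in N, time in s.
With the tool pointing down it reaches from about 350 to 900 mm from the base axis. Payload 7.2 kg.
Tool frame: the origin (TCP) lies at the very end of the fingers, on their centre line; the grasp point (between the pads) lies 19 mm behind it (r.hold_point_z is the distance from the TCP to the grasp point, in mm); z points along the fingers, y is the direction in which the jaws open and shut (so a half turn about z gives the same grasp; the last joint's range is limited). The gripper opens to 88 mm and grips with 3 to 60 N. Pads are 20 mm wide; open, the fingers measure 115 mm over their backs; the gripper's body (75 mm by 178 mm) begins 61 mm behind the grasp point.
Start: joints at [-1.373, 0.411, -0.013, 1.596, 0.006, 1.134, -0.082], TCP at [164.185, 603.052, 222.653] pointing down, gripper open.
Joint ranges: [-2.95, 2.95], [-0.29, 1.99], [-1.47, 1.44], [0.14, 2.54], [-1.03, 4.17], [0.13, 1.85], [-2.86, 2.86]. Speed limits (rad/s): [2.39, 2.39, 3.01, 3.01, 3.14, 3.14, 3.14].

## Interface

Orientations are given as [roll, pitch, yaw] about the fixed x, y, z axes, in that order (R = Rz(yaw) Ry(pitch) Rx(roll)).
In Python, from rig import r gives the robot as it stands.
- The arm moves only by the tool jog_arm, never from a script. Its argument "commands" is a list of rows, each an object of numbers: "dx", "dy", "dz": the shift along the tool's x, y, z in m; "ax", "ay", "az": the turn, a rotation vector about the tool's x, y, z in rad; "fingers": the opening in per cent of the stroke, from 0 (shut) to 100 (fully open). A call has 1 to 5 rows; each row is the pose to reach, as a shift and turn from the pose commanded when the call began, along the tool's axes at that moment; what a row does not reach only later rows make up. A row lasts 1/12 s, in which the tool goes at most 41.7 mm and 7.16 degrees, less where a joint would pass 70% of its speed; a pose out of reach is approached as far as the arm can. A call with a gripper value outside its range is refused whole. The fingers move at their own pace and stop on an object; "force" is the grip in N (left out, the last holds). Time passes only in rows, so rows that repeat a pose let the fingers close. It gives the time, the measured TCP pose, the force and the opening at its end, in the units of the state.
- r.observe(): the state, without advancing time (a new reading comes with each control period).
- r.capture(name): name is "side" or "top"; returns a dict with "color" (420x560x3 uint8, red, green, blue), "camera_matrix" (3x3 intrinsics, pixels), "extrinsics" (4x4, takes a point from world to camera coordinates). Camera axes: x right, y down, z forward; pixel columns grow to the right and rows downward; lengths in mm; the calibration is good to about 2 mm. A picture is of the moment at which its call begins. There is no depth.
- r.hand_in(): hands the job in, once; it reports no verdict.
Trained networks look in the newest picture that a camera, given by its name, has taken for a name from the list of things; names that differ only in an ending like _2 or _b are one class to them, and where a whole thing is asked for, a point or a joint stands for the part that bears it (a point fixed in the world has none). Each returns a list of dicts, best first, with "p" (0 to 1); they miss things now and then, are a little off and sometimes report something else, mostly with a low value. They report only what shows in the picture. A call takes as long as a camera call. They do not tell look-alikes from the thing itself.
- r.boxes_of(target, camera): "extent" ([left, top, width, height] in pixels, round what is visible of it).
- r.regions_of(target, camera): "mask" (420x560 bool, what is visible of it) and "extent" ([left, top, width, height] in pixels, round what is visible of it).
- r.tip_of(target, camera): "pixel" ([column, row] in pixels: a listed point, or the origin of a listed thing).
The state is a dict: "clock": time; "joint_pos": joint angles; "joint_velocities": joint speeds; "effort": joint torques, N m; "tcp_pos": TCP position; "tcp_rot": TCP orientation; "wrist_force": force on the tool from outside, world axes, zero at the start; "ft_torque": the same for the moment, N m; "gripper_width": opening from 0.0 (shut) to 1.0 (fully open).
Only numpy, scipy, OpenCV 4.12 (cv2) and the standard library are available. Lean on these libraries where they do the work, as an engineer would, in place of code of your own. Each camera call takes 0.05 s, during which the arm holds its last target. There are 200 camera calls.

## Task

The cover of the little dry-block warmer has snapped shut and has no handle: put the blade of the flat-blade opener into the notch at its front, lever the cover free of its catch and swing it up with the blade until it stands open on its stiff hinge, upright or further back. Do not touch the cover with the gripper. Then lay the opener down on the worktop, clear of the warmer, and leave the forceps, the dropper bottle and the petri dish where they are.

Things in the scene. Friction and masses are not known exactly. Their poses are not given: they have to be found in the camera images.
- warmer: Dry-block warmer, a white box 130 (x) x 160 (y) x 92 mm high, fixed to the worktop on feet that may stand up to 4 mm lower; a small dark display window and three round buttons on its front face. Origin: centre of its underside; its front face looks along its own -x, 65 mm from the origin; z up. The grey cover lies sunk between its cheeks, flush with the top.
- notch (a point): Middle of the front edge (the fulcrum) of the notch's metal sill, on the warmer's front face, 77.5 to 81.5 mm above the worktop; axes as the warmer's. Notch 54 mm wide (y), cut into the raised rim. The level sill runs 26 mm inward (+x); the cover's front edge starts 12 mm inward, its underside 4.5 mm above the sill: a slot 4.5 mm high, 14 mm deep, ending at a small step.
- cover_hinge (a point): Middle of the cover's hinge line, at the rear of the warmer, level with the cover's underside (4.5 mm higher than the notch's sill, 112 mm inward of the notch point); fixed to the warmer, axes as the warmer's, hinge line along y.
- cover (a joint): Opening angle of the cover, rad: 0 shut, 1.57 upright, stop at 1.85. A sprung catch holds it with about 17 N at the front edge until about 0.07; past about 0.12 it is free, and a stiff hinge then holds it wherever it is left.
- cover_edge (a point): Middle of the free front edge of the cover, at its underside, 100 mm from the hinge line. The cover is a grey plate 100 mm (x) x 132 mm (y) x 5.5 mm thick, about 0.1 kg; the point and its axes turn with the cover, and are as the warmer's when it is shut.
- opener: Flat-blade opener, lying on the worktop: black handle 110 mm long (x), 16 wide (y), 22 high (z); straight steel blade 18 mm wide, 2.5 thick, from the handle's front end (x = 55 mm) to x = 130 mm, at mid-height of the handle (11 mm above its underside). Origin: centre of the handle's underside; blade along +x. About 0.09 kg, balanced near x = 8 mm.
- opener_tip (a point): Middle of the tip of the opener's blade (x = 130 mm, z = 11 mm in the opener's frame).
- forceps: Steel thumb forceps 132 mm long (own y), 16 mm wide, 9 mm high, lying on the worktop; bystander. Origin: centre of the underside.
- dropper_bottle: Small white dropper bottle, 26 mm diameter, 75 mm tall, standing; bystander. Origin: centre of the underside.
- petri_dish: Clear petri dish, 61 mm diameter, 15 mm high; bystander. Origin: centre of the underside.
There are look-alikes about, which are no part of the job. There is more than one size of the opener; the job needs the middle-sized. What is shaped like the warmer but red is not meant.

How it is judged:
By the outcome, as a careful person would: the job done as asked, in the order asked, and still so for the second after the job is handed in, with the robot touching nothing.
It also fails if it takes over 51 s, if anything falls off the work surface, if the arm or the gripper's body presses on something with over 40 N, if the wrist force passes 120 N, or if a joint passes its speed limit or range.

## Working session

There is one attempt and no reset: what is moved stays moved. The work goes in short steps, Python scripts to look and compute and a tool call to move; the robot and the scene stay as the last step left them, time stands still between calls to the robot, and variables do not carry over. Pictures are saved under pics/ and viewed, about 8 in all and at most 12, crops included, and the job is handed in when it is done.

Besides the shell and the picture viewer there is one more tool, called as name([rows], argument=value, ...), one row to a line, values as JSON. jog_arm: Moves the arm, as the interface text tells. Its arguments: {"type":"object","properties":{"commands":{"type":"array","items":{"type":"object","properties":{"dx":{"type":"number"},"dy":{"type":"number"},"dz":{"type":"number"},"ax":{"type":"number"},"ay":{"type":"number"},"az":{"type":"number"},"fingers":{"type":"number"}}}},"force":{"type":"number"}},"required":["commands"]}

```bash
ls; mkdir -p pics
python3 - <<'E'
from rig import r
import cv2,numpy as np
for c in("side","top"):
    d=r.capture(c); cv2.imwrite(f"pics/{c}0.png",d["color"][:,:,::-1])
    print(c,d["camera_matrix"].tolist(),np.round(d["extrinsics"],4).tolist())
    for n in("warmer","notch","cover_hinge","opener","opener_tip","forceps","dropper_bottle","petri_dish"):
        print(n,[(np.round(t["pixel"],1).tolist(),round(t["p"],2)) for t in r.tip_of(n,c)][:5])
o=r.observe();print(o["clock"],o["tcp_pos"],o["tcp_rot"],o["wrist_force"])
E
```

```text
pics
side [[386.7608584506881, 0.0, 288.5586748478798], [0.0, 386.7608584506881, 214.95768253443404], [0.0, 0.0, 1.0]] [[0.9469, -0.3213, -0.0068, -533.2834], [-0.1963, -0.5615, -0.8039, 220.4626], [0.2545, 0.7626, -0.5947, 960.0532], [0.0, 0.0, 0.0, 1.0]]
warmer [([287.5, 383.9], 0.96), ([300.7, 295.5], 0.55)]
notch [([291.3, 253.7], 0.59)]
cover_hinge [([301.4, 384.4], 0.97), ([307.2, 283.1], 0.82)]
opener [([358.5, 226.5], 0.65), ([249.9, 168.3], 0.56), ([266.2, 198.8], 0.55), ([316.0, 198.2], 0.49)]
opener_tip [([200.0, 170.0], 0.82), ([267.7, 219.1], 0.54), ([231.2, 212.4], 0.51), ([286.3, 197.0], 0.43)]
forceps [([231.7, 208.1], 0.54)]
dropper_bottle [([392.8, 287.9], 0.69)]
petri_dish [([354.2, 225.4], 0.59)]
top [[493.0276593892788, 0.0, 282.734333549311], [0.0, 493.0276593892788, 208.36570616135666], [0.0, 0.0, 1.0]] [[-0.0248, -0.9996, 0.0116, 54.3624], [-0.984, 0.0223, -0.1767, 591.577], [0.1764, -0.0157, -0.9842, 1304.7922], [0.0, 0.0, 0.0, 1.0]]
warmer [([349.2, 228.9], 0.97), ([433.6, 265.3], 0.82)]
notch [([420.4, 270.4], 0.9), ([329.8, 226.0], 0.77)]
cover_hinge [([370.8, 221.0], 0.88), ([457.4, 258.6], 0.56), ([328.7, 225.4], 0.54)]
opener [([197.4, 212.1], 0.61), ([128.0, 220.5], 0.58), ([214.9, 158.7], 0.53)]
opener_tip [([237.4, 225.8], 0.85), ([104.8, 280.8], 0.66), ([209.6, 193.7], 0.63)]
forceps [([207.8, 260.7], 0.5), ([349.5, 228.3], 0.27)]
dropper_bottle [([368.1, 150.1], 0.42)]
petri_dish [([283.4, 143.3], 0.57)]
0.9 [164.1928539  603.06704066 222.66809875] [ 3.14153695e+00 -5.90466083e-07  2.87579647e+00] [ 0.35868783 -0.25293615  0.05184714]
```

View images.

View pics/top0.png

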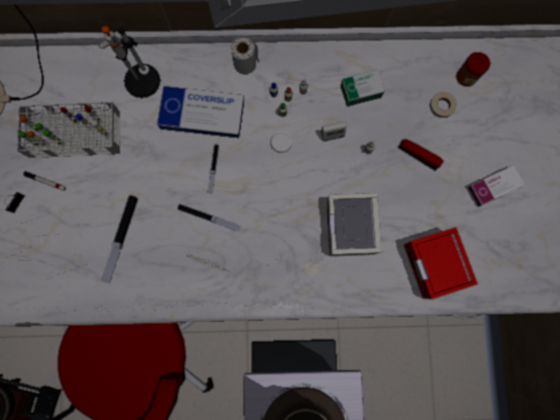

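View pics/side0.png

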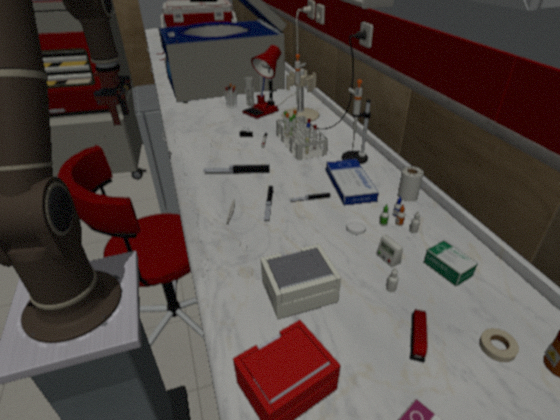

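```bash
cat > h.py <<'E'
from rig import r
import cv2,numpy as np
from scipy.spatial.transform import Rotation as R
def ray(c,px):
    K=c["camera_matrix"];E=c["extrinsics"];d=E[:3,:3].T@np.linalg.inv(K)@np.array([px[0],px[1],1.]);return -E[:3,:3].T@E[:3,3],d
def onz(c,px,z):
    o,d=ray(c,px);return o+d*(z-o[2])/d[2]
def proj(c,p):
    q=c["extrinsics"][:3,:3]@np.asarray(p,float)+c["extrinsics"][:3,3];q=c["camera_matrix"]@q;return q[:2]/q[2]
def tri(c1,p1,c2,p2):
    A=[];b=[]
    M=np.zeros((3,3));v=np.zeros(3)
    for c,p in((c1,p1),(c2,p2)):
        o,d=ray(c,p);d/=np.linalg.norm(d);P=np.eye(3)-np.outer(d,d);M+=P;v+=P@o
    return np.linalg.solve(M,v)
def crop(c,x,y,w,h,s):
    return cv2.resize(c["color"][y:y+h,x:x+w,::-1],None,fx=s,fy=s,interpolation=cv2.INTER_CUBIC)
E
python3 - <<'E'
from h import *
t=r.capture("top");
for n in("opener",):
    for m in r.regions_of(n,"top"):
        k=m["mask"];ys,xs=np.nonzero(k)
        if len(xs)<10: continue
        W=np.array([onz(t,p,11)[:2] for p in zip(xs,ys)]);c=W.mean(0);u=np.linalg.svd(W-c)[2][0];s=(W-c)@u
        print(n,round(m["p"],2),m["extent"],c.round(1),"dir",np.degrees(np.arctan2(u[1],u[0])).round(1),"len",(s.max()-s.min()).round(1),(c+u*s.max()).round(),(c+u*s.min()).round())
for n,z,px in(("tip",11,(237.4,225.8)),("opo",0,(197.4,212.1)),("notch",79.5,(329.8,226)),("hinge",84,(370.8,221)),("forceps",0,(207.8,260.7)),("warmer",0,(349.2,228.9)),("bottle",0,(368,150)),("dish",0,(283,143))):
    print(n,onz(t,px,z).round(1))
s=r.capture("side")
a=crop(t,80,120,200,150,4)
b=np.hstack([crop(t,310,180,90,90,4)[:360,:360],crop(s,250,235,100,90,4)])
cv2.imwrite("pics/a.png",a);cv2.imwrite("pics/b.png",b)
E
```

```text
opener 0.97 [102.5, 193.7, 35.7, 88.9] [531.1 498.3] dir 163.4 len 252.0 [405. 536.] [647. 464.]
opener 0.95 [181.8, 205.2, 55.4, 22.4] [578.2 247.5] dir -111.3 len 174.0 [548. 169.] [611. 332.]
opener 0.75 [210.0, 146.3, 11.0, 50.1] [725.8 237.3] dir 172.9 len 137.4 [655. 246.] [791. 229.]
tip [553.1 168.6  11. ]
opo [596.8 283.    0. ]
notch [536.9 -84.3  79.5]
hinge [ 547.3 -194.4   84. ]
forceps [457.9 253.1   0. ]
warmer [ 538.5 -148.1    0. ]
bottle [ 770.  -214.5    0. ]
dish [796.6  33.9   0. ]
```

View pics/a.png

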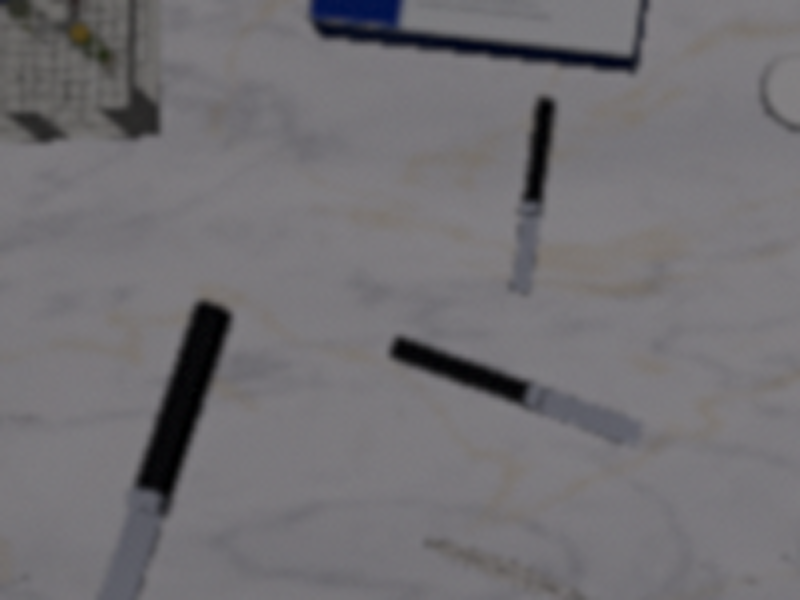

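View pics/b.png

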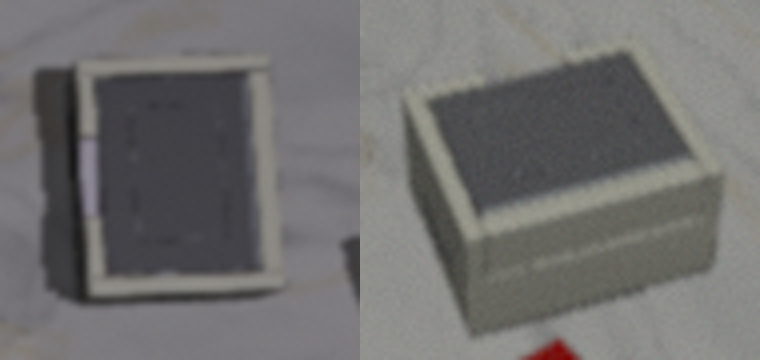

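```bash
cat >> h.py <<'E'
def tool(opdir,pitch=0):
    """rotation: opener dir angle (deg), tip-up pitch deg; tool x = -opener x"""
    base=R.from_euler('xyz',[180,0,opdir+180],degrees=True)
    return base*R.from_euler('y',-pitch,degrees=True) if 0 else base*R.from_rotvec([0,SGN*np.radians(pitch),0])
SGN=1
def go(p,Rt):
    o=r.observe();R0=R.from_euler('xyz',o["tcp_rot"]);d=R0.inv().apply(np.asarray(p,float)-o["tcp_pos"])/1000;a=(R0.inv()*Rt).as_rotvec()
    print("t",o["clock"],"tcp",o["tcp_pos"].round(1),"d",d.round(4),"a",a.round(4),"F",o["wrist_force"].round(1),"w",round(float(o["gripper_width"]),3))
E
python3 - <<'E'
from h import *
from scipy.optimize import least_squares
# pitch sign check: opener x in tool is -x ; want z up
for s in(1,-1):
    import h; h.SGN=s; print(s,tool(-90,20).apply([-1,0,0]).round(2))
t=r.capture("top");s=r.capture("side")
tc=[(329.25,195),(377.5,193.75),(380.75,252),(332.5,254.25)]
sc=[(261.25,258),(277.5,293),(340.5,277.5),(317.5,247)]
# warmer frame corners: front(-65), y ±80 ; top image up = world +x ; warmer y for x-axis toward -y is +x world
loc_t=[(-65,80),(65,80),(65,-80),(-65,-80)]
loc_s=[(-65,80),(-65,-80),(65,-80),(65,80)]
loc_s=[(-65,-80),(65,-80),(65,80),(-65,80)] if 0 else None
def W(p,l):
    c,q=np.cos(p[2]),np.sin(p[2]);return [p[0]+c*l[0]-q*l[1],p[1]+q*l[0]+c*l[1],p[3]]
p0=[540,-148,-1.48,90]
print([(l,proj(s,W(p0,l)).round(1)) for l in loc_t])
import itertools
best=[]
for perm in itertools.permutations(range(4)):
    f=lambda p:np.concatenate([proj(t,W(p,l))-x for l,x in zip(loc_t,tc)]+[proj(s,W(p,loc_t[i]))-x for i,x in zip(perm,sc)])
    z=least_squares(f,p0);best.append((z.cost,perm,z.x,f(z.x)))
b=min(best,key=lambda q:q[0]);print(b[0],b[2].round(3),b[3].round(1))
p=b[2]
sill=p[3]-92+81.5
n=W([*p[:3],sill],(-65,0));print("notch",np.round(n,1),"proj",proj(t,n).round(1),proj(s,n).round(1),"deg",np.degrees(p[2]).round(1))
A=onz(t,(178.7,206.7),15);B=onz(t,(240,227.5),11);d=B-A;print("op",A.round(1),B.round(1),np.linalg.norm(d).round(1),np.degrees(np.arctan2(d[1],d[0])).round(1))
E
```

```text
1 [-0.   -0.94 -0.34]
-1 [-0.   -0.94  0.34]
[((-65, 80), array([316.2, 242. ])), ((65, 80), array([341.5, 274.8])), ((65, -80), array([278.8, 296.2])), ((-65, -80), array([258.3, 259.5]))]
14.15546492021128 [ 540.863 -149.967   -1.56    88.888] [-0.4 -0.1 -0.6 -0.4  0.3  0.6 -0.5  0.1 -1.2  0.1 -1.3  2.7  1.   0.6
  2.1 -3.3]
notch [540.2 -85.   78.4] proj [330.  224.9] [290.5 253.8] deg -89.4
op [610.8 333.4  15. ] [548.1 161.3  11. ] 183.2 -110.0
```

```bash
sed -i 's/^SGN=1/SGN=-1/' h.py
python3 - <<'E'
from h import *
from scipy.optimize import least_squares
t=r.capture("top")
tc=[(329.25,195),(377.5,193.75),(380.75,252),(332.5,254.25)]
loc=[(-65,80),(65,80),(65,-80),(-65,-80)]
def W(p,l):
    c,q=np.cos(p[2]),np.sin(p[2]);return [p[0]+c*l[0]-q*l[1],p[1]+q*l[0]+c*l[1],89]
f=lambda p:np.concatenate([proj(t,W(p,l))-x for l,x in zip(loc,tc)])
z=least_squares(f,[540,-148,-1.5]);print(z.x,np.degrees(z.x[2]),f(z.x).round(1))
Rt=tool(-110.5)
go([581,250,120],Rt)
E
```

```text
[ 540.96900628 -150.81466079   -1.56299441] -89.55298331746489 [-0.  -0.2 -0.2 -0.4  0.6  0.6 -0.3 -0.1]
t 1.2 tcp [164.2 603.  222.6] d [-0.4949 -0.2312  0.1027] a [0.     0.     1.6628] F [-0.3  0.9 -0. ] w 1.001
```

jog_arm([
  {"dx": -0.495,"dy": -0.231,"dz": 0.103,"az": 1.663,"fingers": 60},
  {"dx": -0.495,"dy": -0.231,"dz": 0.103,"az": 1.663,"fingers": 60},
  {"dx": -0.495,"dy": -0.231,"dz": 0.103,"az": 1.663,"fingers": 60},
  {"dx": -0.495,"dy": -0.231,"dz": 0.103,"az": 1.663,"fingers": 60},
  {"dx": -0.495,"dy": -0.231,"dz": 0.103,"az": 1.663,"fingers": 60},
], force=60)

```text
schema error: expected keys dx, dy, dz, ax, ay, az, fingers
```

```bash
python3 -c "
from h import *
go([581,250,120],tool(-110.5))"
```

```text
t 1.2 tcp [164.2 603.  222.6] d [-0.4949 -0.2312  0.1027] a [0.     0.     1.6628] F [-0.3  0.9 -0. ] w 1.001
```

All keys are needed.

jog_arm([
  {"dx": -0.495,"dy": -0.231,"dz": 0.103,"ax": 0,"ay": 0,"az": 1.663,"fingers": 60},
  {"dx": -0.495,"dy": -0.231,"dz": 0.103,"ax": 0,"ay": 0,"az": 1.663,"fingers": 60},
  {"dx": -0.495,"dy": -0.231,"dz": 0.103,"ax": 0,"ay": 0,"az": 1.663,"fingers": 60},
  {"dx": -0.495,"dy": -0.231,"dz": 0.103,"ax": 0,"ay": 0,"az": 1.663,"fingers": 60},
  {"dx": -0.495,"dy": -0.231,"dz": 0.103,"ax": 0,"ay": 0,"az": 1.663,"fingers": 60},
], force=60)

```text
clock: 1.62
tcp_pos: [321.7, 469.5, 184.0]
tcp_rot: [3.141, -0.0, 2.245]
wrist_force: [-0.5, 1.3, -0.0]
gripper_width: 0.661
```

```bash
python3 -c "
from h import *
go([581,250,120],tool(-110.5))"
```

```text
t 1.6167 tcp [321.7 469.5 184. ] d [-0.3333  0.0656  0.0639] a [ 4.0000e-04 -6.0000e-04  1.0319e+00] F [-0.5  1.3 -0. ] w 0.661
```

jog_arm([
  {"dx": -0.333,"dy": 0.066,"dz": 0.064,"ax": 0,"ay": 0,"az": 1.032,"fingers": 60},
  {"dx": -0.333,"dy": 0.066,"dz": 0.064,"ax": 0,"ay": 0,"az": 1.032,"fingers": 60},
  {"dx": -0.333,"dy": 0.066,"dz": 0.064,"ax": 0,"ay": 0,"az": 1.032,"fingers": 60},
  {"dx": -0.333,"dy": 0.066,"dz": 0.064,"ax": 0,"ay": 0,"az": 1.032,"fingers": 60},
  {"dx": -0.333,"dy": 0.066,"dz": 0.064,"ax": 0,"ay": 0,"az": 1.032,"fingers": 60},
], force=60)

```text
clock: 2.03
tcp_pos: [479.0, 338.4, 145.4]
tcp_rot: [3.141, -0.001, 1.62]
wrist_force: [0.6, 1.1, -0.1]
gripper_width: 0.601
```

```bash
python3 -c "
from h import *
go([581,250,120],tool(-110.5))"
```

```text
t 2.0333 tcp [479.  338.4 145.4] d [-0.0933  0.0975  0.0254] a [ 4.00e-04 -7.00e-04  4.07e-01] F [ 0.6  1.1 -0.1] w 0.601
```

jog_arm([
  {"dx": -0.0933,"dy": 0.0975,"dz": 0.0254,"ax": 0,"ay": 0,"az": 0.407,"fingers": 60},
  {"dx": -0.0933,"dy": 0.0975,"dz": 0.0254,"ax": 0,"ay": 0,"az": 0.407,"fingers": 60},
  {"dx": -0.0933,"dy": 0.0975,"dz": 0.0254,"ax": 0,"ay": 0,"az": 0.407,"fingers": 60},
  {"dx": -0.0933,"dy": 0.0975,"dz": 0.0254,"ax": 0,"ay": 0,"az": 0.407,"fingers": 60},
  {"dx": -0.0933,"dy": 0.0975,"dz": 0.0254,"ax": 0,"ay": 0,"az": 0.407,"fingers": 60},
], force=60)

```text
clock: 2.45
tcp_pos: [582.8, 247.2, 119.3]
tcp_rot: [3.14, 0.002, 1.211]
wrist_force: [-0.9, 0.2, 1.2]
gripper_width: 0.6
```

Run:
```python
from h import *
go([581,250,2],tool(-110.5))
t=r.capture("top");s=r.capture("side")
b=np.hstack([crop(t,160,170,100,120,4),crop(s,220,120,100,120,4)])
cv2.imwrite("pics/c.png",b)
for c,n in((t,"top"),(s,"side")):
  print([(np.round(q["pixel"],1),round(q["p"],2)) for q in r.tip_of("opener_tip",n)])
  print(proj(c,[548.1,161.3,11]).round(1),proj(c,r.observe()["tcp_pos"]).round(1))
```

```text
t 2.45 tcp [582.8 247.2 119.3] d [ 0.0022 -0.0029  0.1173] a [ 0.0018  0.0024 -0.002 ] F [-0.9  0.2  1.2] w 0.6
[(array([107.4, 283.7]), 0.79), (array([238.4, 226.8]), 0.54), (array([371.8, 221.6]), 0.19)]
[240.  227.5] [201.5 210.7]
[(array([201.1, 173.8]), 0.63), (array([265.1, 217.8]), 0.62), (array([286.2, 197.9]), 0.62), (array([391.3, 285.7]), 0.52)]
[267.5 219.2] [267.4 173.4]
```

View pics/c.png

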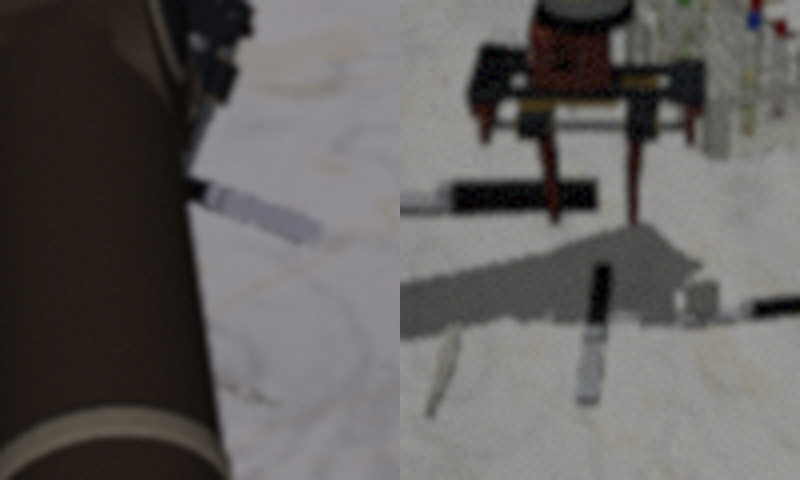

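jog_arm([
  {"dx": 0.001,"dy": -0.0015,"dz": 0.04,"ax": 0,"ay": 0,"az": 0,"fingers": 60},
  {"dx": 0.001,"dy": -0.0015,"dz": 0.075,"ax": 0,"ay": 0,"az": 0,"fingers": 60},
  {"dx": 0.001,"dy": -0.0015,"dz": 0.1,"ax": 0,"ay": 0,"az": 0,"fingers": 60},
  {"dx": 0.001,"dy": -0.0015,"dz": 0.115,"ax": 0,"ay": 0,"az": 0,"fingers": 60},
  {"dx": 0.001,"dy": -0.0015,"dz": 0.116,"ax": 0,"ay": 0,"az": 0,"fingers": 60},
], force=60)

```text
clock: 3.07
tcp_pos: [576.6, 255.0, 1.7]
tcp_rot: [-3.139, 0.002, 1.223]
wrist_force: [-0.0, -0.4, 0.3]
gripper_width: 0.602
```

jog_arm([
  {"dx": 0,"dy": 0,"dz": 0,"ax": 0,"ay": 0,"az": 0,"fingers": 0},
  {"dx": 0,"dy": 0,"dz": 0,"ax": 0,"ay": 0,"az": 0,"fingers": 0},
  {"dx": 0,"dy": 0,"dz": 0,"ax": 0,"ay": 0,"az": 0,"fingers": 0},
  {"dx": 0,"dy": 0,"dz": 0,"ax": 0,"ay": 0,"az": 0,"fingers": 0},
  {"dx": 0,"dy": 0,"dz": 0,"ax": 0,"ay": 0,"az": 0,"fingers": 0},
], force=60)

```text
clock: 3.48
tcp_pos: [579.5, 253.7, 5.1]
tcp_rot: [3.141, -0.001, 1.219]
wrist_force: [0.1, 0.2, -1.1]
gripper_width: 0.261
```

jog_arm([
  {"dx": 0,"dy": 0,"dz": 0,"ax": 0,"ay": 0,"az": 0,"fingers": 0},
  {"dx": 0,"dy": 0,"dz": 0,"ax": 0,"ay": 0,"az": 0,"fingers": 0},
  {"dx": 0,"dy": 0,"dz": 0,"ax": 0,"ay": 0,"az": 0,"fingers": 0},
], force=60)

```text
clock: 3.73
tcp_pos: [579.3, 253.6, 4.7]
tcp_rot: [3.141, -0.001, 1.219]
wrist_force: [-1.6, -0.3, 6.3]
gripper_width: 0.179
```

Run:
```python
from h import *
t=r.capture("top")
for q in r.tip_of("opener_tip","top"): print(np.round(q["pixel"],1),round(q["p"],2),onz(t,q["pixel"],11).round(1))
o=r.observe();print(o["tcp_rot"],proj(t,[548.1,161.3,11]).round(1))
go([560,150,130],tool(-89.5))
```

```text
[107.6 283.1] 0.98 [402.2 526.6  11. ]
[237.8 227.8] 0.49 [547.4 167.5  11. ]
[ 3.14134310e+00 -7.71879740e-04  1.21882835e+00] [240.  227.5]
t 3.8333 tcp [579.4 253.5   4.7] d [-0.1038  0.0175 -0.1254] a [ 0.0004 -0.0007 -0.3607] F [-1.8 -0.6  6.8] w 0.177
```

jog_arm([
  {"dx": 0,"dy": 0,"dz": -0.04,"ax": 0,"ay": 0,"az": 0,"fingers": 0},
  {"dx": 0,"dy": 0,"dz": -0.08,"ax": 0,"ay": 0,"az": -0.12,"fingers": 0},
  {"dx": -0.03,"dy": 0.01,"dz": -0.105,"ax": 0,"ay": 0,"az": -0.24,"fingers": 0},
  {"dx": -0.07,"dy": 0.0175,"dz": -0.105,"ax": 0,"ay": 0,"az": -0.36,"fingers": 0},
  {"dx": -0.104,"dy": 0.0175,"dz": -0.105,"ax": 0,"ay": 0,"az": -0.36,"fingers": 0},
], force=60)

```text
clock: 4.25
tcp_pos: [561.3, 147.6, 111.1]
tcp_rot: [3.137, -0.0, 1.586]
wrist_force: [1.0, -2.0, -1.1]
gripper_width: 0.182
```

```bash
python3 -c "
from h import *
go([540,60,97],tool(-89.5))"
```

```text
t 4.25 tcp [561.3 147.6 111.1] d [-0.0873 -0.0228  0.0139] a [ 0.0045 -0.0004  0.0069] F [ 1.  -2.  -1.1] w 0.182
```

jog_arm([
  {"dx": -0.035,"dy": -0.01,"dz": 0.005,"ax": 0,"ay": 0,"az": 0,"fingers": 0},
  {"dx": -0.065,"dy": -0.018,"dz": 0.01,"ax": 0,"ay": 0,"az": 0,"fingers": 0},
  {"dx": -0.086,"dy": -0.022,"dz": 0.014,"ax": 0,"ay": 0,"az": 0,"fingers": 0},
  {"dx": -0.086,"dy": -0.022,"dz": 0.014,"ax": 0,"ay": 0,"az": 0,"fingers": 0},
  {"dx": -0.086,"dy": -0.022,"dz": 0.014,"ax": 0,"ay": 0,"az": 0,"fingers": 0},
], force=60)

```text
clock: 4.67
tcp_pos: [538.0, 62.1, 95.0]
tcp_rot: [-3.141, 0.0, 1.576]
wrist_force: [0.4, 0.9, -1.3]
gripper_width: 0.181
```

Run:
```python
from h import *
t=r.capture("top");s=r.capture("side")
o=r.observe()["tcp_pos"];go([540,60,97],tool(-89.5))
for c,n in((t,"top"),(s,"side")):
  print([(np.round(q["pixel"],1),round(q["p"],2)) for q in r.tip_of("opener_tip",n)],"pred",proj(c,o+[0.5,-96,6.3]).round(1),"notch",proj(c,[540.2,-85,78.4]).round(1))
b=np.hstack([crop(t,290,180,100,100,4),crop(s,240,190,100,100,4)])
cv2.imwrite("pics/d.png",b)
```

```text
t 4.7667 tcp [538.6  64.5  95.1] d [-0.0045  0.0013 -0.0019] a [ 0.0003 -0.0006 -0.0001] F [-0.7 -0.1 -1.3] w 0.182
[(array([105.3, 283. ]), 0.82), (array([311.5, 222.7]), 0.69), (array([210.7, 193.9]), 0.62)] pred [310.7 224.5] notch [330.  224.8]
[(array([283.5, 236. ]), 0.7), (array([200.9, 170.1]), 0.67), (array([285.5, 194.3]), 0.58)] pred [283.5 234.4] notch [290.5 253.8]
```

View pics/d.png

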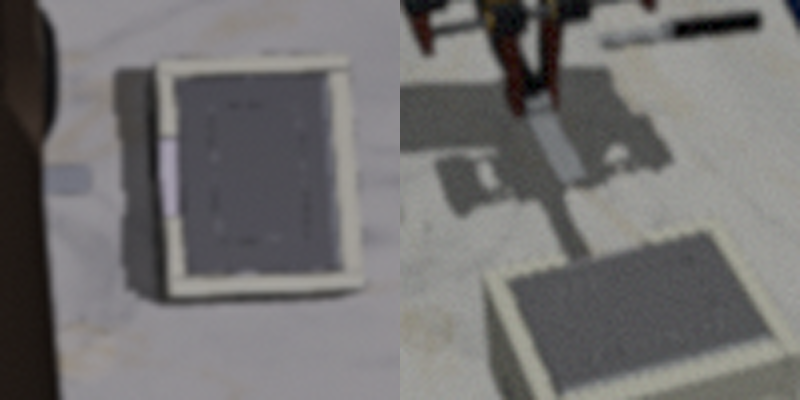

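jog_arm([
  {"dx": -0.03,"dy": 0.001,"dz": 0,"ax": 0,"ay": 0,"az": 0,"fingers": 0},
  {"dx": -0.052,"dy": 0.001,"dz": 0.003,"ax": 0,"ay": 0,"az": 0,"fingers": 0},
  {"dx": -0.058,"dy": 0.001,"dz": 0.008,"ax": 0,"ay": 0,"az": 0,"fingers": 0},
  {"dx": -0.058,"dy": 0.001,"dz": 0.01,"ax": 0,"ay": 0,"az": 0,"fingers": 0},
  {"dx": -0.058,"dy": 0.001,"dz": 0.01,"ax": 0,"ay": 0,"az": 0,"fingers": 0},
], force=60)

```text
clock: 5.28
tcp_pos: [539.6, 6.7, 84.4]
tcp_rot: [-3.141, -0.0, 1.579]
wrist_force: [-0.6, 0.3, -1.0]
gripper_width: 0.177
```

Run:
```python
from h import *
t=r.capture("top")
go([540,6.5,76],tool(-89.5))
b=crop(t,290,180,100,75,6)
cv2.imwrite("pics/e.png",b)
```

```text
t 5.3333 tcp [539.7   7.3  84.6] d [-0.0008  0.0003  0.0086] a [-0.0007 -0.0007  0.0009] F [ 0.3  0.1 -0.9] w 0.176
```

View pics/e.png

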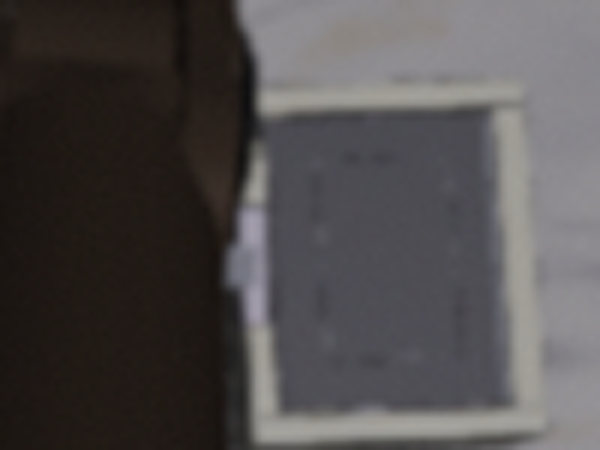

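jog_arm([
  {"dx": 0,"dy": 0,"dz": 0.004,"ax": 0,"ay": 0,"az": 0,"fingers": 0},
  {"dx": 0,"dy": 0,"dz": 0.008,"ax": 0,"ay": 0,"az": 0,"fingers": 0},
  {"dx": 0,"dy": 0,"dz": 0.009,"ax": 0,"ay": 0,"az": 0,"fingers": 0},
  {"dx": 0,"dy": 0,"dz": 0.009,"ax": 0,"ay": 0,"az": 0,"fingers": 0},
], force=60)

```text
clock: 5.67
tcp_pos: [539.5, 6.1, 75.5]
tcp_rot: [-3.141, -0.0, 1.58]
wrist_force: [-0.3, -0.8, -1.1]
gripper_width: 0.178
```

jog_arm([
  {"dx": 0,"dy": 0,"dz": 0.001,"ax": 0,"ay": 0,"az": 0,"fingers": 0},
  {"dx": 0,"dy": 0,"dz": 0.001,"ax": 0,"ay": 0,"az": 0,"fingers": 0},
  {"dx": 0,"dy": 0,"dz": 0.001,"ax": 0,"ay": 0,"az": 0,"fingers": 0},
])

```text
clock: 5.92
tcp_pos: [539.9, 5.6, 75.1]
tcp_rot: [3.141, -0.0, 1.579]
wrist_force: [0.3, 0.4, -0.7]
gripper_width: 0.177
```

jog_arm([
  {"dx": 0,"dy": 0,"dz": 0.001,"ax": 0,"ay": 0,"az": 0,"fingers": 0},
  {"dx": 0,"dy": 0,"dz": 0.001,"ax": 0,"ay": 0,"az": 0,"fingers": 0},
  {"dx": 0,"dy": 0,"dz": 0.001,"ax": 0,"ay": 0,"az": 0,"fingers": 0},
])

```text
clock: 6.17
tcp_pos: [540.1, 5.6, 74.4]
tcp_rot: [3.141, -0.0, 1.579]
wrist_force: [-1.2, 2.1, 4.1]
gripper_width: 0.177
```

jog_arm([
  {"dx": 0,"dy": 0,"dz": 0.001,"ax": 0,"ay": 0,"az": 0,"fingers": 0},
  {"dx": 0,"dy": 0,"dz": 0.001,"ax": 0,"ay": 0,"az": 0,"fingers": 0},
  {"dx": 0,"dy": 0,"dz": 0.001,"ax": 0,"ay": 0,"az": 0,"fingers": 0},
])

```text
clock: 6.42
tcp_pos: [540.1, 5.6, 73.4]
tcp_rot: [3.141, -0.0, 1.579]
wrist_force: [-0.8, 0.9, 5.9]
gripper_width: 0.175
```

jog_arm([
  {"dx": 0,"dy": 0,"dz": -0.001,"ax": 0,"ay": 0,"az": 0,"fingers": 0},
  {"dx": -0.002,"dy": 0,"dz": -0.001,"ax": 0,"ay": 0,"az": 0,"fingers": 0},
  {"dx": -0.005,"dy": 0,"dz": -0.001,"ax": 0,"ay": 0,"az": 0,"fingers": 0},
  {"dx": -0.008,"dy": 0,"dz": -0.001,"ax": 0,"ay": 0,"az": 0,"fingers": 0},
  {"dx": -0.008,"dy": 0,"dz": -0.001,"ax": 0,"ay": 0,"az": 0,"fingers": 0},
])

```text
clock: 6.83
tcp_pos: [540.1, -3.3, 74.1]
tcp_rot: [3.141, 0.0, 1.578]
wrist_force: [-0.3, 1.0, 2.2]
gripper_width: 0.179
```

jog_arm([
  {"dx": -0.002,"dy": 0,"dz": 0,"ax": 0,"ay": 0,"az": 0,"fingers": 0},
  {"dx": -0.004,"dy": 0,"dz": 0,"ax": 0,"ay": 0,"az": 0,"fingers": 0},
  {"dx": -0.006,"dy": 0,"dz": 0,"ax": 0,"ay": 0,"az": 0,"fingers": 0},
  {"dx": -0.006,"dy": 0,"dz": 0,"ax": 0,"ay": 0,"az": 0,"fingers": 0},
])

```text
clock: 7.17
tcp_pos: [540.0, -9.0, 74.1]
tcp_rot: [3.141, 0.0, 1.578]
wrist_force: [0.4, 0.9, 3.4]
gripper_width: 0.176
```

jog_arm([
  {"dx": -0.0015,"dy": 0,"dz": 0,"ax": 0,"ay": 0,"az": 0,"fingers": 0},
  {"dx": -0.003,"dy": 0,"dz": 0,"ax": 0,"ay": 0,"az": 0,"fingers": 0},
  {"dx": -0.003,"dy": 0,"dz": 0,"ax": 0,"ay": 0,"az": 0,"fingers": 0},
])

```text
clock: 7.42
tcp_pos: [540.1, -11.7, 74.1]
tcp_rot: [3.141, -0.0, 1.579]
wrist_force: [0.6, 1.4, 4.8]
gripper_width: 0.178
```

Run:
```python
from h import *
t=r.capture("top");s=r.capture("side")
go([540,-12,74],tool(-89.5))
b=np.hstack([crop(t,300,180,100,100,4),crop(s,240,190,100,100,4)])
cv2.imwrite("pics/f.png",b)
```

```text
t 7.5167 tcp [540.1 -11.7  74.1] d [-0.0003 -0.0001  0.0001] a [ 0.0003  0.0002 -0.0009] F [0.5 1.4 3.9] w 0.177
```

View pics/f.png

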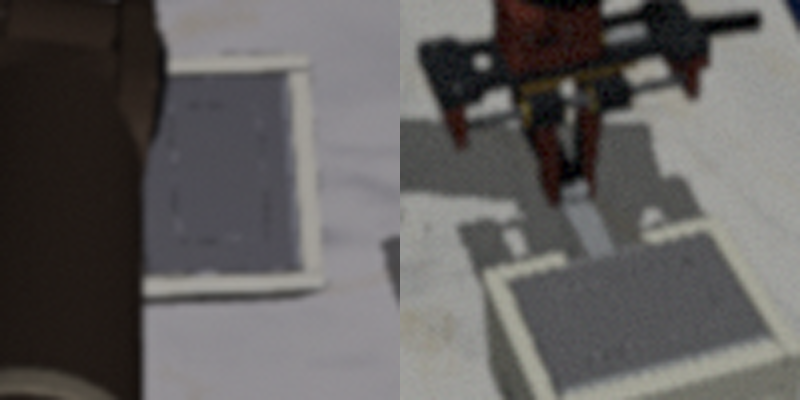

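jog_arm([
  {"dx": -0.0005,"dy": 0,"dz": 0.0032,"ax": 0,"ay": -0.0436,"az": 0,"fingers": 0},
  {"dx": -0.001,"dy": 0,"dz": 0.0064,"ax": 0,"ay": -0.0873,"az": 0,"fingers": 0},
  {"dx": -0.0017,"dy": 0,"dz": 0.0095,"ax": 0,"ay": -0.131,"az": 0,"fingers": 0},
  {"dx": -0.0025,"dy": 0,"dz": 0.0127,"ax": 0,"ay": -0.1745,"az": 0,"fingers": 0},
  {"dx": -0.0025,"dy": 0,"dz": 0.0127,"ax": 0,"ay": -0.1745,"az": 0,"fingers": 0},
], force=60)

```text
clock: 7.93
tcp_pos: [539.9, -13.7, 60.8]
tcp_rot: [-3.141, 0.179, 1.581]
wrist_force: [-0.3, 0.5, 8.0]
gripper_width: 0.18
```

Run:
```python
from h import *
r0=np.array([73.3-0.5,-5.3])
for a in(10,15,20):
  q=np.radians(a);u=r0[0]*np.cos(q)+r0[1]*np.sin(q);z=r0[1]*np.cos(q)-r0[0]*np.sin(q)
  go([540.1,-85+u,79.6+z],tool(-89.5,a))
```

```text
t 7.9333 tcp [539.9 -13.7  60.8] d [-0.0007  0.0002 -0.0009] a [-0.0005  0.004   0.0019] F [-0.3  0.5  8. ] w 0.18
t 7.9333 tcp [539.9 -13.7  60.8] d [-0.0014  0.0002  0.0055] a [-0.0004 -0.0833  0.0019] F [-0.3  0.5  8. ] w 0.18
t 7.9333 tcp [539.9 -13.7  60.8] d [-0.0027  0.0002  0.0117] a [-0.0004 -0.1705  0.0019] F [-0.3  0.5  8. ] w 0.18
```

jog_arm([
  {"dx": -0.001,"dy": 0,"dz": 0.003,"ax": 0,"ay": -0.045,"az": 0,"fingers": 0},
  {"dx": -0.0015,"dy": 0,"dz": 0.0058,"ax": 0,"ay": -0.0873,"az": 0,"fingers": 0},
  {"dx": -0.0022,"dy": 0,"dz": 0.009,"ax": 0,"ay": -0.131,"az": 0,"fingers": 0},
  {"dx": -0.003,"dy": 0,"dz": 0.0122,"ax": 0,"ay": -0.1745,"az": 0,"fingers": 0},
  {"dx": -0.003,"dy": 0,"dz": 0.0122,"ax": 0,"ay": -0.1745,"az": 0,"fingers": 0},
], force=60)

```text
clock: 8.35
tcp_pos: [539.9, -17.6, 48.9]
tcp_rot: [-3.14, 0.352, 1.583]
wrist_force: [-0.1, 4.7, 5.6]
gripper_width: 0.18
```

Run:
```python
from h import *
t=r.capture("top");s=r.capture("side")
go([540,-12,74],tool(-89.5,20))
b=np.hstack([crop(t,300,180,80,80,5),crop(s,260,200,80,80,5)])
cv2.imwrite("pics/g.png",b)
```

```text
t 8.45 tcp [540.1 -17.6  49.4] d [-0.0031 -0.0001 -0.025 ] a [ 0.     -0.0009  0.0017] F [0.5 5.7 4. ] w 0.181
```

View pics/g.png

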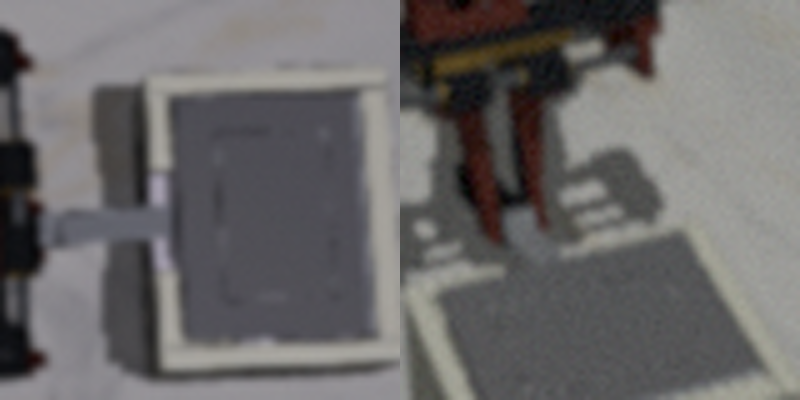

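jog_arm([
  {"dx": -0.0004,"dy": 0,"dz": 0.0017,"ax": 0,"ay": -0.024,"az": 0,"fingers": 0},
  {"dx": -0.0008,"dy": 0,"dz": 0.0034,"ax": 0,"ay": -0.047,"az": 0,"fingers": 0},
  {"dx": -0.0012,"dy": 0,"dz": 0.005,"ax": 0,"ay": -0.07,"az": 0,"fingers": 0},
  {"dx": -0.0012,"dy": 0,"dz": 0.005,"ax": 0,"ay": -0.07,"az": 0,"fingers": 0},
], force=60)

```text
clock: 8.78
tcp_pos: [540.0, -21.0, 44.9]
tcp_rot: [-3.141, 0.421, 1.582]
wrist_force: [0.7, 5.9, 5.1]
gripper_width: 0.177
```

```bash
cat >> h.py <<'E'
def pose(th,rr,pitch,L=98.5,h=7.5,dirdeg=-89.5,x=540):
    Rt=tool(dirdeg,pitch);C=np.array([x,-197+rr*np.cos(th),84.1+rr*np.sin(th)]);return C-Rt.apply([-L,0,-h]),Rt
def at():
    o=r.observe();R0=R.from_euler('xyz',o["tcp_rot"]);p=o["tcp_pos"]+R0.apply([-98.5,0,-7.5]);v=p-[540,-197,84.1]
    print("tip",p.round(1),"r",np.hypot(v[1],v[2]).round(1),"th",np.arctan2(v[2],v[1]).round(3),"pitch",np.degrees(R0.apply([-1,0,0])[2]).round(1))
E
python3 - <<'E'
from h import *
at()
for th in(.12,.2,.3): go(*pose(th,88,24))
E
```

```text
tip [ 541.  -107.8   92. ] r 89.6 th 0.089 pitch 23.4
t 8.7833 tcp [540.  -21.   44.9] d [-0.0027 -0.0008 -0.0019] a [-0.0002  0.0024  0.0019] F [0.7 5.9 5.1] w 0.177
t 8.7833 tcp [540.  -21.   44.9] d [-0.0066 -0.0008 -0.0077] a [-0.0002  0.0024  0.0019] F [0.7 5.9 5.1] w 0.177
t 8.7833 tcp [540.  -21.   44.9] d [-0.012  -0.0009 -0.0146] a [-0.0002  0.0024  0.0019] F [0.7 5.9 5.1] w 0.177
```

jog_arm([
  {"dx": -0.001,"dy": 0,"dz": -0.002,"ax": 0,"ay": 0,"az": 0,"fingers": 0},
  {"dx": -0.002,"dy": 0,"dz": -0.004,"ax": 0,"ay": 0,"az": 0,"fingers": 0},
  {"dx": -0.003,"dy": 0,"dz": -0.006,"ax": 0,"ay": 0,"az": 0,"fingers": 0},
  {"dx": -0.004,"dy": 0,"dz": -0.008,"ax": 0,"ay": 0,"az": 0,"fingers": 0},
  {"dx": -0.004,"dy": 0,"dz": -0.008,"ax": 0,"ay": 0,"az": 0,"fingers": 0},
], force=60)

```text
clock: 9.2
tcp_pos: [539.7, -23.1, 54.8]
tcp_rot: [-3.141, 0.419, 1.577]
wrist_force: [-0.2, -0.2, -2.5]
gripper_width: 0.178
```

Run:
```python
from h import *
at()
for th in(.25,.35): go(*pose(th,88,24))
t=r.capture("top");s=r.capture("side")
b=np.hstack([crop(t,300,180,80,80,5),crop(s,260,200,80,80,5)])
cv2.imwrite("pics/g2.png",b)
```

```text
tip [ 540.3 -110.   101.8] r 88.7 th 0.201 pitch 23.3
t 9.2 tcp [539.7 -23.1  54.8] d [-0.0032 -0.0005 -0.0031] a [-0.0011  0.0003 -0.0019] F [-0.2 -0.2 -2.5] w 0.178
t 9.2 tcp [539.7 -23.1  54.8] d [-0.009  -0.0005 -0.0097] a [-0.0011  0.0003 -0.0019] F [-0.2 -0.2 -2.5] w 0.178
```

View pics/g2.png

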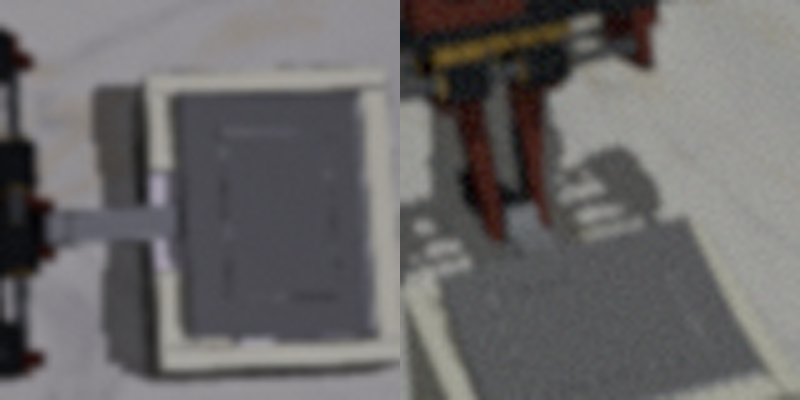

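```bash
cat >> h.py <<'E'
def rows(ths,rr=87,pitch=24):
    o=r.observe();R0=R.from_euler('xyz',o["tcp_rot"]);print(o["clock"],o["wrist_force"].round(1))
    for th in ths:
        p,Rt=pose(th,rr,pitch);print(th,(R0.inv().apply(p-o["tcp_pos"])/1000).round(4),(R0.inv()*Rt).as_rotvec().round(3))
E
python3 - <<'E'
from h import *
rows([.3,.4,.5,.6,.6])
E
```

```text
9.3 [-1.1 -0.3 -1.4]
0.3 [-0.007  -0.0005 -0.0059] [-0.001  0.    -0.002]
0.4 [-0.0131 -0.0005 -0.0122] [-0.001  0.    -0.002]
0.5 [-0.0197 -0.0006 -0.0178] [-0.001  0.    -0.002]
0.6 [-0.0269 -0.0006 -0.0227] [-0.001  0.    -0.002]
0.6 [-0.0269 -0.0006 -0.0227] [-0.001  0.    -0.002]
```

jog_arm([
  {"dx": -0.007,"dy": 0,"dz": -0.006,"ax": 0,"ay": 0,"az": 0,"fingers": 0},
  {"dx": -0.013,"dy": 0,"dz": -0.012,"ax": 0,"ay": 0,"az": 0,"fingers": 0},
  {"dx": -0.0197,"dy": 0,"dz": -0.0178,"ax": 0,"ay": 0,"az": 0,"fingers": 0},
  {"dx": -0.027,"dy": 0,"dz": -0.0227,"ax": 0,"ay": 0,"az": 0,"fingers": 0},
  {"dx": -0.027,"dy": 0,"dz": -0.0227,"ax": 0,"ay": 0,"az": 0,"fingers": 0},
])

```text
clock: 9.72
tcp_pos: [540.8, -39.2, 88.2]
tcp_rot: [3.139, 0.419, 1.576]
wrist_force: [-0.2, -0.6, -1.0]
gripper_width: 0.176
```

Run:
```python
from h import *
at();rows([.7,.8,.9,1.0,1.0],84)
s=r.capture("side");cv2.imwrite("pics/h.png",crop(s,240,180,100,80,5))
```

```text
tip [ 541.3 -126.1  135.1] r 87.3 th 0.624 pitch 23.3
9.7167 [-0.2 -0.6 -1. ]
0.7 [-0.0073 -0.0016 -0.0001] [ 0.001 -0.    -0.003]
0.8 [-0.015  -0.0016 -0.0034] [ 0.001 -0.    -0.003]
0.9 [-0.023  -0.0017 -0.0059] [ 0.001 -0.    -0.003]
1.0 [-0.0313 -0.0017 -0.0076] [ 0.001 -0.    -0.003]
1.0 [-0.0313 -0.0017 -0.0076] [ 0.001 -0.    -0.003]
```

jog_arm([
  {"dx": -0.0073,"dy": -0.001,"dz": -0.001,"ax": 0,"ay": 0,"az": 0,"fingers": 0},
  {"dx": -0.015,"dy": -0.001,"dz": -0.0034,"ax": 0,"ay": 0,"az": 0,"fingers": 0},
  {"dx": -0.023,"dy": -0.001,"dz": -0.006,"ax": 0,"ay": 0,"az": 0,"fingers": 0},
  {"dx": -0.031,"dy": -0.001,"dz": -0.0076,"ax": 0,"ay": 0,"az": 0,"fingers": 0},
  {"dx": -0.031,"dy": -0.001,"dz": -0.0076,"ax": 0,"ay": 0,"az": 0,"fingers": 0},
])

```text
clock: 10.18
tcp_pos: [539.5, -65.1, 107.1]
tcp_rot: [3.14, 0.419, 1.576]
wrist_force: [-0.5, 0.3, -0.9]
gripper_width: 0.175
```

Run:
```python
from h import *
at();rows([1.1,1.2,1.3,1.4,1.4],82)
E1={}
for n in("top","side"):
  c=r.capture(n)
  print([(np.round(q["pixel"],1),round(q["p"],2)) for q in r.tip_of("cover_edge",n)][:4])
  for th in(0,.6,1.0): print(th,proj(c,[540,-197+100*np.cos(th),84+100*np.sin(th)]).round(1))
```

```text
tip [ 540. -152.  154.] r 83.1 th 0.999 pitch 23.3
10.1833 [-0.5  0.3 -0.9]
1.1 [-0.0084 -0.0003  0.0002] [-0.     0.001 -0.003]
1.2 [-0.0166 -0.0004  0.0002] [-0.     0.001 -0.003]
1.3 [-0.0248 -0.0004  0.001 ] [-0.     0.001 -0.003]
1.4 [-0.0328 -0.0005  0.0026] [-0.     0.001 -0.003]
1.4 [-0.0328 -0.0005  0.0026] [-0.     0.001 -0.003]
[(array([356.9, 217.7]), 0.95), (array([424. , 270.1]), 0.74)]
0 [334.7 224.5]
0.6 [344.  221.2]
1.0 [356.8 219.3]
[(array([269.9, 346.5]), 0.81), (array([299.3, 239.8]), 0.71)]
0 [292.  255.2]
0.6 [294.4 242.4]
1.0 [298.5 240.9]
```

Cover is at about 1.0 rad, matching the model in both views. Continuing.

jog_arm([
  {"dx": -0.0084,"dy": 0,"dz": 0,"ax": 0,"ay": 0,"az": 0,"fingers": 0},
  {"dx": -0.0166,"dy": 0,"dz": 0,"ax": 0,"ay": 0,"az": 0,"fingers": 0},
  {"dx": -0.0248,"dy": 0,"dz": 0.001,"ax": 0,"ay": 0,"az": 0,"fingers": 0},
  {"dx": -0.0328,"dy": 0,"dz": 0.0026,"ax": 0,"ay": 0,"az": 0,"fingers": 0},
  {"dx": -0.0328,"dy": 0,"dz": 0.0026,"ax": 0,"ay": 0,"az": 0,"fingers": 0},
])

```text
clock: 10.8
tcp_pos: [539.5, -96.5, 117.6]
tcp_rot: [3.141, 0.42, 1.576]
wrist_force: [-0.3, -1.0, 0.2]
gripper_width: 0.175
```

Run:
```python
from h import *
at();rows([1.5,1.6,1.68,1.74,1.74],80)
```

```text
tip [ 540.  -183.4  164.6] r 81.6 th 1.403 pitch 23.3
10.8 [-0.3 -1.   0.2]
1.5 [-0.007  -0.0003  0.0038] [-0.     0.001 -0.003]
1.6 [-0.0144 -0.0004  0.0069] [-0.     0.001 -0.003]
1.68 [-0.02   -0.0004  0.0099] [-0.     0.001 -0.003]
1.74 [-0.0241 -0.0004  0.0124] [-0.     0.001 -0.003]
1.74 [-0.0241 -0.0004  0.0124] [-0.     0.001 -0.003]
```

jog_arm([
  {"dx": -0.007,"dy": 0,"dz": 0.003,"ax": 0,"ay": 0,"az": 0,"fingers": 0},
  {"dx": -0.0144,"dy": 0,"dz": 0.006,"ax": 0,"ay": 0,"az": 0,"fingers": 0},
  {"dx": -0.02,"dy": 0,"dz": 0.009,"ax": 0,"ay": 0,"az": 0,"fingers": 0},
  {"dx": -0.0245,"dy": 0,"dz": 0.011,"ax": 0,"ay": 0,"az": 0,"fingers": 0},
  {"dx": -0.0245,"dy": 0,"dz": 0.011,"ax": 0,"ay": 0,"az": 0,"fingers": 0},
])

```text
clock: 11.22
tcp_pos: [539.4, -122.4, 116.7]
tcp_rot: [-3.141, 0.42, 1.577]
wrist_force: [0.3, -0.5, -1.1]
gripper_width: 0.177
```

Run:
```python
from h import *
at();rows([1.74],80)
for n in("top","side"):
  c=r.capture(n)
  print([(np.round(q["pixel"],1),round(q["p"],2)) for q in r.tip_of("cover_edge",n)][:4])
  for th in(1.4,1.57,1.75): print(th,proj(c,[540,-197+100*np.cos(th),84+100*np.sin(th)]).round(1))
```

```text
tip [ 540.  -209.3  163.7] r 80.5 th 1.724 pitch 23.3
11.2167 [ 0.3 -0.5 -1.1]
1.74 [-0.0008 -0.0002  0.0011] [-0.001  0.001 -0.002]
[(array([383.8, 215.3]), 0.82), (array([427.4, 271. ]), 0.61)]
1.4 [372.6 218. ]
1.57 [379.5 217.8]
1.75 [386.6 217.7]
[(array([310.4, 253.7]), 0.94), (array([270.7, 343.9]), 0.62)]
1.4 [304.3 246.2]
1.57 [307.1 250.5]
1.75 [310.  256.4]
```

jog_arm([
  {"dx": 0.025,"dy": 0,"dz": -0.015,"ax": 0,"ay": 0,"az": 0,"fingers": 0},
  {"dx": 0.055,"dy": 0,"dz": -0.035,"ax": 0,"ay": 0,"az": 0,"fingers": 0},
  {"dx": 0.085,"dy": 0,"dz": -0.057,"ax": 0,"ay": 0,"az": 0,"fingers": 0},
  {"dx": 0.115,"dy": 0,"dz": -0.08,"ax": 0,"ay": 0.1,"az": 0,"fingers": 0},
  {"dx": 0.125,"dy": 0,"dz": -0.088,"ax": 0,"ay": 0.2,"az": 0,"fingers": 0},
])

```text
clock: 11.83
tcp_pos: [539.4, 38.7, 146.2]
tcp_rot: [-3.142, 0.213, 1.591]
wrist_force: [0.6, -0.1, -1.9]
gripper_width: 0.178
```

Run:
```python
from h import *
go([560,175,100],tool(-90))
```

```text
t 11.8333 tcp [539.4  38.7 146.2] d [0.1426 0.0234 0.0163] a [0.0021 0.2134 0.0203] F [ 0.6 -0.1 -1.9] w 0.178
```

jog_arm([
  {"dx": 0.035,"dy": 0.006,"dz": 0,"ax": 0,"ay": 0.06,"az": 0,"fingers": 0},
  {"dx": 0.07,"dy": 0.012,"dz": 0.005,"ax": 0,"ay": 0.14,"az": 0.01,"fingers": 0},
  {"dx": 0.105,"dy": 0.018,"dz": 0.01,"ax": 0,"ay": 0.213,"az": 0.02,"fingers": 0},
  {"dx": 0.142,"dy": 0.023,"dz": 0.016,"ax": 0,"ay": 0.213,"az": 0.02,"fingers": 0},
  {"dx": 0.142,"dy": 0.023,"dz": 0.016,"ax": 0,"ay": 0.213,"az": 0.02,"fingers": 0},
])

```text
clock: 12.25
tcp_pos: [559.4, 171.1, 97.2]
tcp_rot: [-3.141, 0.003, 1.565]
wrist_force: [-1.2, 1.7, -0.2]
gripper_width: 0.178
```

Run:
```python
from h import *
go([560,175,7],tool(-90))
s=r.capture("side");cv2.imwrite("pics/i.png",crop(s,230,140,120,150,4))
```

```text
t 12.25 tcp [559.4 171.1  97.2] d [0.0041 0.0006 0.0902] a [-0.0006  0.0032 -0.0062] F [-1.2  1.7 -0.2] w 0.178
```

View pics/i.png

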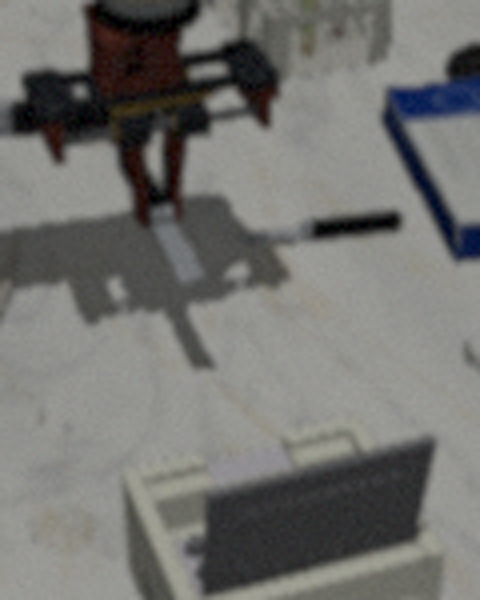

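jog_arm([
  {"dx": 0,"dy": 0,"dz": 0.03,"ax": 0,"ay": 0,"az": 0,"fingers": 0},
  {"dx": 0,"dy": 0,"dz": 0.06,"ax": 0,"ay": 0,"az": 0,"fingers": 0},
  {"dx": 0,"dy": 0,"dz": 0.08,"ax": 0,"ay": 0,"az": 0,"fingers": 0},
  {"dx": 0,"dy": 0,"dz": 0.085,"ax": 0,"ay": 0,"az": 0,"fingers": 0},
  {"dx": 0,"dy": 0,"dz": 0.085,"ax": 0,"ay": 0,"az": 0,"fingers": 0},
])

```text
clock: 12.72
tcp_pos: [559.7, 163.1, 13.5]
tcp_rot: [-3.141, 0.008, 1.559]
wrist_force: [0.3, 0.7, -0.7]
gripper_width: 0.18
```

jog_arm([
  {"dx": 0,"dy": 0,"dz": 0.002,"ax": 0,"ay": 0,"az": 0,"fingers": 0},
  {"dx": 0,"dy": 0,"dz": 0.004,"ax": 0,"ay": 0,"az": 0,"fingers": 0},
  {"dx": 0,"dy": 0,"dz": 0.004,"ax": 0,"ay": 0,"az": 0,"fingers": 0},
])

```text
clock: 12.97
tcp_pos: [561.5, 164.2, 11.8]
tcp_rot: [3.138, 0.005, 1.559]
wrist_force: [0.7, -0.7, -0.4]
gripper_width: 0.178
```

jog_arm([
  {"dx": 0,"dy": 0,"dz": 0.002,"ax": 0,"ay": 0,"az": 0,"fingers": 0},
  {"dx": 0,"dy": 0,"dz": 0.004,"ax": 0,"ay": 0,"az": 0,"fingers": 0},
  {"dx": 0,"dy": 0,"dz": 0.004,"ax": 0,"ay": 0,"az": 0,"fingers": 0},
])

```text
clock: 13.22
tcp_pos: [560.7, 164.0, 6.8]
tcp_rot: [3.139, 0.006, 1.559]
wrist_force: [0.2, -0.2, -0.3]
gripper_width: 0.179
```

jog_arm([
  {"dx": 0,"dy": 0,"dz": 0.002,"ax": 0,"ay": 0,"az": 0,"fingers": 0},
  {"dx": 0,"dy": 0,"dz": 0.002,"ax": 0,"ay": 0,"az": 0,"fingers": 0},
  {"dx": 0,"dy": 0,"dz": 0.002,"ax": 0,"ay": 0,"az": 0,"fingers": 0},
])

```text
clock: 13.47
tcp_pos: [561.1, 163.9, 5.1]
tcp_rot: [3.139, 0.006, 1.559]
wrist_force: [-2.4, -0.7, 4.0]
gripper_width: 0.177
```

Contact felt (Fz 4 N). Release gently and retreat.

jog_arm([
  {"dx": 0,"dy": 0,"dz": 0,"ax": 0,"ay": 0,"az": 0,"fingers": 60},
  {"dx": 0,"dy": 0,"dz": 0,"ax": 0,"ay": 0,"az": 0,"fingers": 60},
  {"dx": 0,"dy": 0,"dz": 0,"ax": 0,"ay": 0,"az": 0,"fingers": 60},
  {"dx": 0,"dy": 0,"dz": 0,"ax": 0,"ay": 0,"az": 0,"fingers": 60},
  {"dx": 0,"dy": 0,"dz": 0,"ax": 0,"ay": 0,"az": 0,"fingers": 60},
])

```text
clock: 13.88
tcp_pos: [560.7, 163.9, 4.6]
tcp_rot: [3.14, 0.006, 1.559]
wrist_force: [0.3, -0.0, 0.5]
gripper_width: 0.518
```

jog_arm([
  {"dx": 0,"dy": 0,"dz": -0.02,"ax": 0,"ay": 0,"az": 0,"fingers": 60},
  {"dx": 0,"dy": 0,"dz": -0.05,"ax": 0,"ay": 0,"az": 0,"fingers": 60},
  {"dx": 0,"dy": 0,"dz": -0.09,"ax": 0,"ay": 0,"az": 0,"fingers": 60},
  {"dx": 0,"dy": 0,"dz": -0.13,"ax": 0,"ay": 0,"az": 0,"fingers": 60},
  {"dx": 0,"dy": 0,"dz": -0.17,"ax": 0,"ay": 0,"az": 0,"fingers": 60},
])

```text
clock: 14.3
tcp_pos: [559.9, 164.6, 176.3]
tcp_rot: [3.14, 0.007, 1.559]
wrist_force: [0.4, 0.5, 0.6]
gripper_width: 0.601
```

jog_arm([
  {"dx": 0.04,"dy": 0,"dz": -0.01,"ax": 0,"ay": 0,"az": 0,"fingers": 60},
  {"dx": 0.08,"dy": 0,"dz": -0.02,"ax": 0,"ay": 0,"az": 0,"fingers": 60},
  {"dx": 0.12,"dy": 0,"dz": -0.03,"ax": 0,"ay": 0,"az": 0,"fingers": 60},
  {"dx": 0.16,"dy": 0,"dz": -0.03,"ax": 0,"ay": 0,"az": 0,"fingers": 60},
  {"dx": 0.16,"dy": 0,"dz": -0.03,"ax": 0,"ay": 0,"az": 0,"fingers": 60},
])

```text
clock: 14.72
tcp_pos: [559.6, 335.8, 203.5]
tcp_rot: [3.14, 0.001, 1.57]
wrist_force: [-1.7, 1.2, 0.1]
gripper_width: 0.601
```

Run:
```python
from h import *
t=r.capture("top");s=r.capture("side")
for n,c,ths in(("top",t,(1.57,1.75)),("side",s,(1.57,1.75))):
  for k in("cover_edge","opener_tip","forceps","dropper_bottle","petri_dish"):
    print(n,k,[(np.round(q["pixel"],1).tolist(),round(q["p"],2)) for q in r.tip_of(k,n)][:3])
  for th in ths: print(th,proj(c,[540,-197+100*np.cos(th),84+100*np.sin(th)]).round(1))
a=crop(t,160,120,240,170,2);b=cv2.resize(crop(s,200,120,220,200,2),(374,340))
b=crop(s,220,130,185,170,2)
cv2.imwrite("pics/z.png",cv2.resize(np.hstack([a[:,:480],b[:340,:310]]),(790,340)))
```

```text
top cover_edge [([384.9, 215.0], 0.9), ([424.6, 272.2], 0.83)]
top opener_tip [([272.3, 220.8], 0.87), ([107.1, 283.0], 0.66), ([209.9, 190.6], 0.57)]
top forceps [([207.5, 263.1], 0.68)]
top dropper_bottle [([366.2, 148.9], 0.61), ([208.5, 261.2], 0.35)]
top petri_dish [([272.3, 222.3], 0.62), ([278.2, 142.2], 0.55)]
1.57 [379.5 217.8]
1.75 [386.6 217.7]
side cover_edge [([269.9, 346.9], 0.91), ([309.4, 256.2], 0.76)]
side opener_tip [([283.3, 237.0], 0.79), ([199.6, 171.2], 0.71), ([287.6, 197.0], 0.71)]
side forceps [([391.8, 286.2], 0.68), ([230.4, 209.8], 0.5)]
side dropper_bottle [([390.8, 286.3], 0.76)]
side petri_dish [([356.7, 224.7], 0.5)]
1.57 [307.1 250.5]
1.75 [310.  256.4]
```

View pics/z.png

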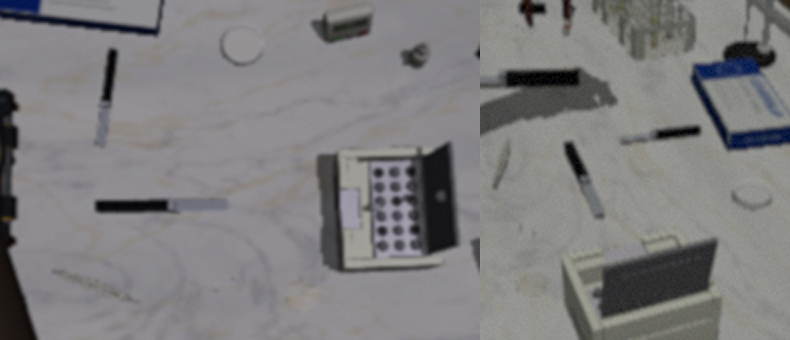

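The cover stands open past upright, at about 1.7 rad. The opener lies flat and clear of the warmer, and the bystanders have not moved.

```bash
python3 -c "
from rig import r
print(r.hand_in())"
```

```text
the job is handed in; nothing more can be done
None
```

The warmer's cover is open and standing past upright, and I have handed the job in at about 15 s of the 51 s allowed; no verdict was reported.

**What I did**
- I gripped the middle-sized opener by its handle and felt for the sill with light contact, about 4 to 6 N.
- I slid the blade about 25 mm into the notch and levered the cover over its catch, which took about 8 N at the wrist.
- I then followed the cover round its arc with the blade tip, and laid the opener down on the open worktop.
- The gripper was kept well clear of the cover throughout. That comes from the planned poses and the pictures; I had no contact reading for it.

**Last checks**
- **Cover:** it stands at about 1.7 rad. The detected edge in both the top and side views falls between where 1.57 and 1.75 rad would put it.
- **Opener:** it lies flat, with its tip roughly 150 mm in front of the warmer.
- **Forceps, dropper bottle and petri dish:** they were detected within a few pixels of their starting positions in at least one view. The top view put the petri dish about 5 px off, while the side view put it about 2.5 px off. My planned path kept clear of it, so I take that as detector noise.

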